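# Wedge the board carrier into the microscope stage

### The job

Pick up the board carrier by its handle, set it on the open end of the microscope stage and slide its dovetail in between the ways, narrow end first. Push it gently along until it wedges tight against the tapered gib: press it firmly home with a steady push and do not ram it; then let go so that it stays wedged, flat on the bed. Leave everything else on the bench where it is.

Things in the scene. Friction and masses are not known exactly. Their poses are not given: they have to be found in the camera images.
- carrier: Circuit-board carrier, about 0.32 kg, flat on the mat: aluminium dovetail foot 100 mm long, 12 mm high, black plate above (to 18 mm), green circuit board (to 26 mm), white connector near the nose (to 34 mm), upright handle plate. Origin: on the underside, midway along; the straight right flank's foot is 30 mm from it. x points to the nose (narrow end, x = +50 mm), y left, z up.
- carrier_handle (a point): Grip point in the carrier's upright handle plate: at x = -22, y = -4, z = 52 mm of the carrier's axes. The plate is 10 mm thick (along carrier x), 34 mm wide (y), from 18 to 64 mm above the underside. The circuit board begins 10 mm ahead of its front face; its back face (x = -27 mm) is clear and can be pushed on.
- carrier_nose (a point): Point at the carrier's nose: x = 50, y = 0, z = 0 mm of the carrier's axes. Flanks of the foot: right (-y) straight, its lower edge at y = -30 mm; left (+y) tapered 1:12, its lower edge at y = +30 mm at the tail, +21.7 mm at the nose. Both lean inward 30 degrees: 12 mm up, the foot is 7 mm narrower on each side.
- stage: Microscope stage fixed to the bench: steel bed plate 240 x 116 x 10 mm. Origin: centre of its underside; the bed (upper face) is at z = 10 mm. x is the direction in which the carrier is pushed in. Bare bed from x = -120 to -10 mm, where the whole carrier can be set down; from there to +120 mm the ways, 12 mm high: a straight way on the right (-y), a brass gib and its keeper rail on the left.
- way_mouth (a point): Point on the bed at the mouth of the ways: x = -10, y = 0, z = 10 mm of the stage's axes. The straight way's face is parallel to x, its lower edge at y = -30 mm, leaning 30 degrees over the bed: with the carrier against it, the carrier's nose point has y = 0 here. At the mouth the nose has 3.7 to 8.7 mm of play to the left; this closes 1:12 going in.
- gib_middle (a point): Nominal middle of the gib (fixed to the stage): x = 55, y = 22.5, z = 16 mm of its axes. The brass gib stands on the left of the ways, 130 mm long; its working face closes towards the straight way by 1 mm in 12 along +x and leans 30 degrees over the bed. Its jack screws are set differently each time, over 5 mm sideways, so no listed pose tells where the carrier wedges: find it by feel.
- way_end (a point): Point on the bed at the closed-in end of the ways: x = 120, y = 0, z = 10 mm of the stage. The carrier wedges with its nose 45 to 105 mm past the mouth (25 to 85 mm short of this point). Until its left flank meets the gib it slides with about 2 N; then the push rises within a millimetre or two. A steady push of 12 to 18 N wedges it so that it stays; 4 N is too little, 30 N is ramming.
- solder_reel: Bystander, to be left alone. Reel of solder standing on its flange, 54 mm across, 44 mm high. Origin: centre of its underside.
- tweezers: Bystander, to be left alone. Steel tweezers lying flat, 130 mm long, 8 mm high. Origin: centre of its underside.
- screwdriver: Bystander, to be left alone. Small screwdriver lying on the left side of the mat. Origin: centre of its underside.
- flux_jar: Bystander, to be left alone. Small jar, 44 mm across, 38 mm high. Origin: centre of its underside.
- battery_pack: Bystander, to be left alone. Black battery pack, 62 x 36 x 20 mm. Origin: centre of its underside.
- parts_case: Bystander, to be left alone. Grey parts case with a glass lid, 90 x 65 x 22 mm. Origin: centre of its underside.
- handset_shell: Bystander, to be left alone. Black open half-shell of a handset, 110 x 60 x 18 mm. Origin: centre of its underside.
There are look-alikes about, which are no part of the job. Several things have the shape of the carrier; the one meant has the colours described above.

How it is judged:
By the outcome, as a careful person would: the job done as asked, in the order asked, and still so for the second after the job is handed in, with the robot touching nothing.
It also fails if it takes over 64 s, if anything falls off the work surface, if the arm or the gripper's body presses on something with over 40 N, if the wrist force passes 120 N, or if a joint passes its speed limit or range.

### The arm

A 6-joint arm with a two-finger parallel gripper is mounted at the origin on the work surface. World frame = base frame: x ahead of the robot, y to its left, z up, the work surface at z = 0. Lengths are in m, angles in rad, forces in N, time in s.
With the tool pointing down it reaches from about 0.35 to 0.975 m from the base axis. Payload 7.1 kg.
Tool frame: the origin (TCP) lies midway between the tips of the shut fingers; the grasp point (between the pads) lies 19 mm behind it; z points along the fingers, x is the direction in which the jaws open and shut, and the axes are right-handed (so a half turn about z gives the same grasp; the last joint's range is limited). The gripper opens to 88 mm and grips with 3 to 60 N. Pads are 20 mm wide; open, the fingers measure 115 mm over their backs; the gripper's body (75 mm by 178 mm) begins 61 mm behind the grasp point.
Start: joints at [-1.301, 0.423, 1.63, -0, 1.089, -0.019], TCP at [0.178, -0.599, 0.223] pointing down, gripper open.
Joint ranges: [-3, 3], [-0.9, 2.11], [0.09, 2.58], [-1.31, 4.45], [0.11, 2.69], [-2.54, 2.54]. Speed limits (rad/s): [2.39, 2.39, 3.01, 3.14, 3.14, 3.14].

### API

Orientations are given as a unit quaternion [w, x, y, z].
In Python, from station import move_pose, movel, movej, command_gripper, wait, inverse_kinematics, read_camera, camera_info, MotionError, job_done, get_time, get_joint_pos, get_qvel, get_effort, get_tcp_pos, get_ee_rot, get_ft_force, get_ft_torque, get_grip_width gives the robot as it stands. Calls block until the motion is done:
- move_pose(position, orientation): joint-space move of the TCP to a pose.
- movel(position, frame=None, v=0.15, until_force=None): straight line of the TCP; frame=None keeps the orientation; v is the mean speed in m/s. With until_force (N) it stops when the force on the tool has changed by that much, and returns True; else False.
- movej(angles): joint-space move.
- command_gripper(opening): opening from 0.0 (shut) to 1.0 (fully open); the grip force is fixed at half the most; returns when the fingers have stopped.
- wait(seconds).
- inverse_kinematics(position, orientation): joint angles nearest the present ones, or None.
- read_camera(name): name is "scene" or "top" or "wrist"; returns the picture (400x640x3 uint8, red, green, blue); there is no depth.
- camera_info(name): a dict with "intrinsics" (3x3 intrinsics, pixels), "dist" ([k1, k2, p1, p2, k3] as OpenCV has them; the pictures are not rectified), "T" (4x4, takes a point from camera to world coordinates); the wrist camera has in their place "tool_from_camera" (4x4, takes a point from camera to tool coordinates, whose origin is the TCP and whose axes are the tool frame's). Camera axes: x right, y up, looking along -z (the intrinsics and any distortion apply to the point x, -y, -z); pixel columns grow to the right and rows downward; lengths in m; the calibration is good to about 2 mm. A picture is of the moment at which its call begins: read the wrist's pose just before it. camera_info takes no time and is no camera call.
A pose or a line that the arm cannot do raises MotionError and nothing moves.
- job_done(): hands the job in, once; it reports no verdict.
Readings, each from a call of its own:
- get_time(): time.
- get_joint_pos(): joint angles.
- get_qvel(): joint speeds.
- get_effort(): joint torques, N m.
- get_tcp_pos(): TCP position.
- get_ee_rot(): TCP orientation.
- get_ft_force(): force on the tool from outside, world axes, zero at the start.
- get_ft_torque(): the same for the moment, N m.
- get_grip_width(): opening from 0.0 (shut) to 1.0 (fully open).
Only numpy, scipy, OpenCV 4.12 (cv2) and the standard library are available. Lean on these libraries where they do the work, as an engineer would, in place of code of your own. Each camera call takes 0.05 s, during which the arm holds its last target. There are 200 camera calls.

## Working session

There is one attempt and no reset: what is moved stays moved. The work goes in short steps, each a Python script; the robot and the scene stay as the last script left them, time stands still between calls to the robot, and variables do not carry over. Pictures are saved under pics/ and viewed, about 8 in all and at most 12, crops included, and the job is handed in when it is done.

```bash
mkdir -p pics; ls; python3 - <<'E'
from station import *
import cv2, numpy as np
for n in ("top","scene"):
    cv2.imwrite(f"pics/{n}0.png", read_camera(n)[:,:,::-1])
    print(n, {k:np.round(v,4).tolist() for k,v in camera_info(n).items() if k!="name"})
print({k:np.round(v,4).tolist() for k,v in camera_info("wrist").items() if k!="name"}, get_time(), get_ee_rot())
E
```

```text
pics
top {'intrinsics': [[508.4297, 0.0, 318.275], [0.0, 508.4297, 198.3986], [0.0, 0.0, 1.0]], 'dist': [-0.0419, 0.0, 0.0, 0.0, 0.0], 'T': [[0.0164, 0.9822, -0.1871, 0.3007], [-0.9997, 0.0124, -0.0227, -0.0181], [-0.02, 0.1874, 0.9821, 1.3685], [0.0, 0.0, 0.0, 1.0]]}
scene {'intrinsics': [[453.5928, 0.0, 318.1278], [0.0, 453.5928, 193.6019], [0.0, 0.0, 1.0]], 'dist': [-0.0822, 0.0, 0.0, 0.0, 0.0], 'T': [[0.3387, -0.524, 0.7815, 1.4567], [0.9409, 0.182, -0.2858, -0.3429], [0.0075, 0.8321, 0.5546, 0.691], [0.0, 0.0, 0.0, 1.0]]}
{'intrinsics': [[328.7542, 0.0, 320.1286], [0.0, 328.7542, 197.0229], [0.0, 0.0, 1.0]], 'dist': [-0.0467, 0.0, 0.0, 0.0, 0.0], 'tool_from_camera': [[1.0, 0.0007, 0.0007, -0.0005], [0.0009, -0.9598, -0.2807, -0.0769], [0.0005, 0.2807, -0.9598, -0.1608], [0.0, 0.0, 0.0, 1.0]]} 0.1 [-4.11389288e-04  8.01502275e-01 -5.97991347e-01 -5.32060606e-04]
```

View pics/top0.png

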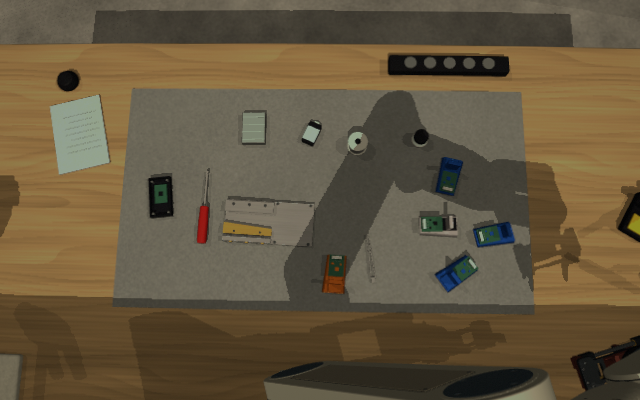

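View pics/scene0.png

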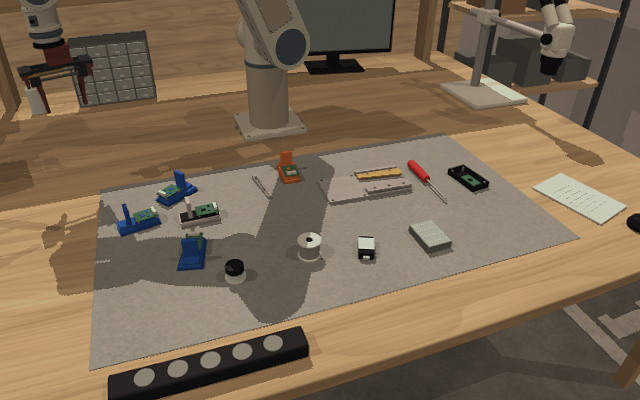

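Candidates with the carrier's shape in the top view are blue (449,176), blue (494,235), blue (457,272), orange (335,273), and silver/black/green (438,224). Only the last has an aluminium foot and black plate. I'll confirm it with the wrist camera from above, and view the stage from there too.

```bash
cat > h.py <<'E'
from station import *
import cv2, numpy as np
from scipy.spatial.transform import Rotation as Ro
def Rd(a): # tool down, jaw axis (tool x) at world angle a
    c,s=np.cos(a),np.sin(a); return np.array([[c,s,0],[s,-c,0],[0,0,-1.]])
def qd(a):
    x,y,z,w=Ro.from_matrix(Rd(a)).as_quat(); return [w,x,y,z]
def wristT():
    w,x,y,z=get_ee_rot(); T=np.eye(4); T[:3,:3]=Ro.from_quat([x,y,z,w]).as_matrix(); T[:3,3]=get_tcp_pos()
    return T@np.array(camera_info("wrist")["tool_from_camera"])
def pix(name,uv,z,T=None):
    ci=camera_info(name); T=np.array(ci["T"]) if T is None else T
    u=cv2.undistortPoints(np.array(uv,float).reshape(-1,1,2),np.array(ci["intrinsics"]),np.array(ci["dist"]))[:,0]
    d=np.c_[u[:,0],-u[:,1],-np.ones(len(u))]@T[:3,:3].T; o=T[:3,3]
    return o+d*((z-o[2])/d[:,2])[:,None]
def proj(name,P,T=None):
    ci=camera_info(name); T=np.array(ci["T"]) if T is None else T
    p=(np.array(P,float).reshape(-1,3)-T[:3,3])@T[:3,:3]; p=p*[1,-1,-1]
    return cv2.projectPoints(p,np.zeros(3),np.zeros(3),np.array(ci["intrinsics"]),np.array(ci["dist"]))[0][:,0]
E
python3 - <<'E'
from h import *
print(pix("top",[(438,224),(222,240),(313,245),(315,203)],0.015).round(3))
c=pix("top",[(438,224)],0.015)[0]
s=pix("top",[(267,222)],0.015)[0]
for n,p in(("c",c),("s",s)):
    # tool y -> world +x : a=-? y axis=(sin a,-cos a); camera sits at -y tool
    for a in (np.pi/2,):
        R=Rd(a); t=np.array([p[0],p[1],0.20]); t[0]+=0.02
        move_pose(t,qd(a)); T=wristT(); np.save(f"T{n}.npy",T)
        im=read_camera("wrist")[:,:,::-1]; cv2.imwrite(f"pics/w{n}.png",im)
        print(n,t.round(3),get_joint_pos(),proj("wrist",[p],T),get_time())
E
```

```text
[[ 0.493 -0.309  0.015]
 [ 0.442  0.27   0.015]
 [ 0.432  0.025  0.015]
 [ 0.546  0.022  0.015]]
c [ 0.513 -0.309  0.2  ] [-5.62695272e-01  4.11223350e-01  1.70792770e+00 -9.30576620e-05
  1.02242769e+00 -2.13202091e+00] [[320.05060399 157.59618861]] 1.9833
s [0.512 0.15  0.2  ] [ 2.61431668e-01  3.19554537e-01  1.85011365e+00 -1.69397221e-04
  9.71805309e-01 -1.30801431e+00] [[320.32777712 156.96402325]] 3.7167
```

View pics/wc.png

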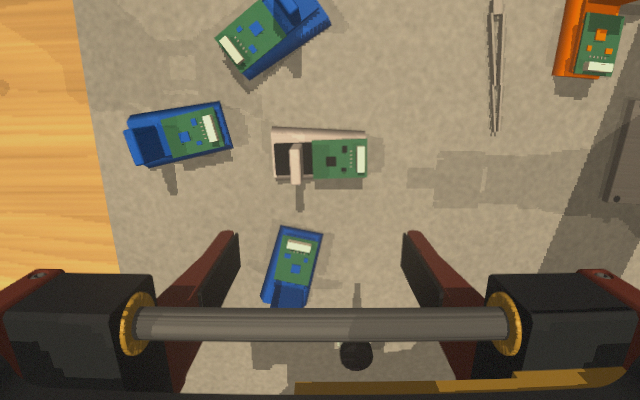

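View pics/ws.png

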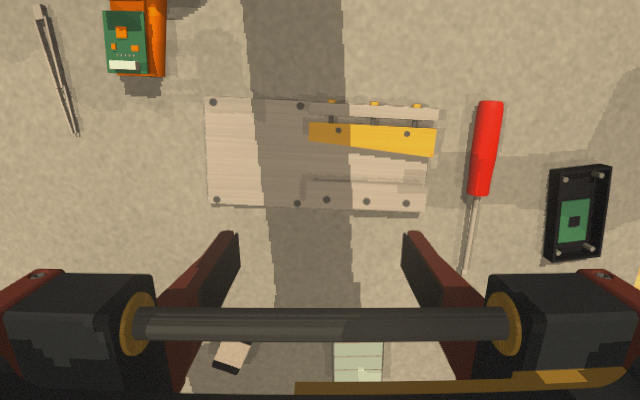

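The wrist view confirms the carrier: the object at (320,155) has an aluminium foot, black plate, green board, a white connector at the right (362,158), and its handle plate at (295,163). Its nose already points along world +y, the same as the stage's push direction, with the mouth at about (305,150) in the stage view. I'll take lower views of both for measuring.

```bash
python3 - <<'E'
from h import *
a=np.pi/2
for n,p,z in(("s2",(0.492+.035,0.15),.12),("c2",(0.493+.035,-0.309),.12)):
    move_pose([*p,z],qd(a)) if n=="s2" else (movel([p[0],.15,.18],v=.3),move_pose([p[0],p[1],.18],qd(a)),movel([*p,z],v=.2))
    T=wristT(); np.save(f"T{n}.npy",T); im=read_camera("wrist")[:,:,::-1]; cv2.imwrite(f"pics/w{n}.png",im)
    print(n,get_time())
im=cv2.imread("pics/ws2.png"); P=proj("wrist",[(.492,.15,.01)],np.load("Ts2.npy"))[0]; print(P)
u,v=int(P[0]),int(P[1]); print("crop origin",u-190,v-110)
cv2.imwrite("pics/s2c.png",cv2.resize(im[max(v-110,0):v+110,u-190:u+190],None,fx=2.1,fy=2.1,interpolation=cv2.INTER_CUBIC))
im=cv2.imread("pics/wc2.png"); P=proj("wrist",[(.493,-.309,.01)],np.load("Tc2.npy"))[0]
u,v=int(P[0]),int(P[1]); print("crop origin",u-95,v-70)
cv2.imwrite("pics/c2c.png",cv2.resize(im[max(v-70,0):v+70,u-95:u+95],None,fx=4,fy=4,interpolation=cv2.INTER_CUBIC))
E
```

```text
s2 4.1917
c2 6.725
[320.4187808  154.83373729]
crop origin 130 44
crop origin 223 83
```

View pics/s2c.png

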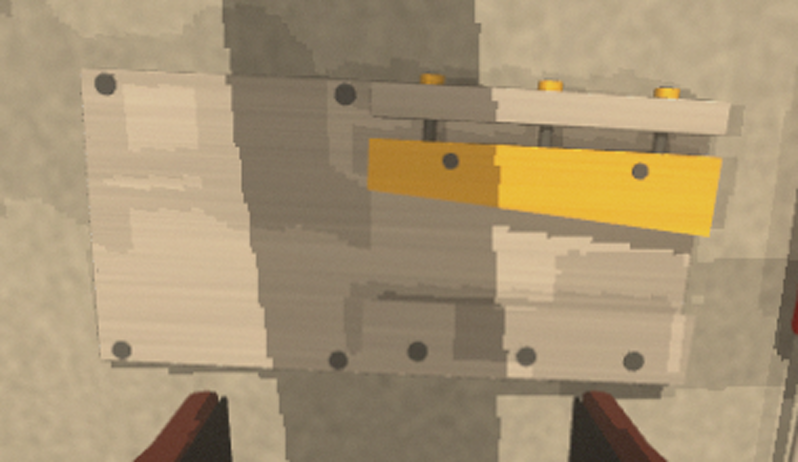

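View pics/c2c.png

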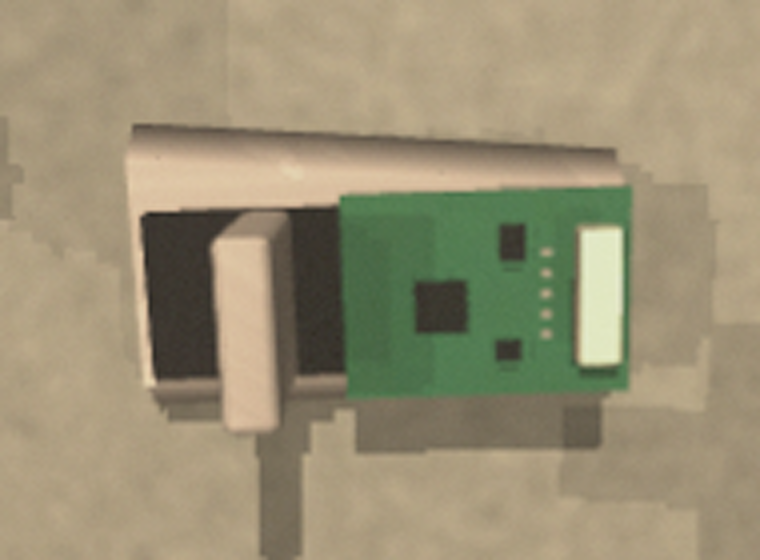

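```bash
python3 - <<'E'
from h import *
Ts,Tc=np.load("Ts2.npy"),np.load("Tc2.npy")
S=lambda L,z:pix("wrist",[((u+.5)/2.1-.5+130,(v+.5)/2.1-.5+44) for u,v in L],z,Ts)
C=lambda L,z:pix("wrist",[((u+.5)/4-.5+223,(v+.5)/4-.5+83) for u,v in L],z,Tc)
print("bed corners LT,LB, on top edge, on bottom edge\n",S([(82,69),(102,360),(365,84),(335,371)],.01)[:,:2].round(4))
print("way lip, z22\n",S([(365,295),(490,300),(688,308)],.022)[:,:2].round(4))
print("gib lower-lip z22, keeper\n",S([(368,189),(708,236),(372,83),(730,100)],.022)[:,:2].round(4))
print("handle top\n",C([(213,237),(268,236),(280,429),(228,432)],.064)[:,:2].round(4))
print("foot left lower edge z0 tail,nose\n",C([(132,125),(615,150)],0)[:,:2].round(4))
print("board\n",C([(340,195),(631,186),(630,388),(345,398)],.026)[:,:2].round(4))
print("plate left edge z18\n",C([(143,213),(152,378)],.018)[:,:2].round(4))
E
```

```text
bed corners LT,LB, on top edge, on bottom edge
 [[0.4294 0.0308]
 [0.5447 0.025 ]
 [0.4359 0.1369]
 [0.5496 0.1226]]
way lip, z22
 [[0.514  0.1363]
 [0.5161 0.1846]
 [0.5194 0.2623]]
gib lower-lip z22, keeper
 [[0.4736 0.138 ]
 [0.4911 0.2669]
 [0.4362 0.14  ]
 [0.4415 0.2694]]
handle top
 [[ 0.4767 -0.3368]
 [ 0.4766 -0.3278]
 [ 0.5093 -0.3266]
 [ 0.5098 -0.3355]]
foot left lower edge z0 tail,nose
 [[ 0.4609 -0.3614]
 [ 0.466  -0.2607]]
board
 [[ 0.4732 -0.3173]
 [ 0.4714 -0.2617]
 [ 0.511  -0.26  ]
 [ 0.5131 -0.3167]]
plate left edge z18
 [[ 0.4773 -0.3567]
 [ 0.5108 -0.3565]]
```

Measured poses: 
- **Stage:** x-axis about (0.047, 0.999), mouth about (0.492, 0.138). 
- **Carrier:** x-axis about (−0.034, 1), handle about (0.4935, −0.3317). 

Edge lengths match the description within 1–2 mm. Next I'll grasp it, carry it over, and set it down just outside the mouth.

```bash
cat >> h.py <<'E'
xs=np.array([.047,1.])/np.hypot(.047,1); ys=np.array([-xs[1],xs[0]]); phs=np.arctan2(xs[1],xs[0])
M=np.array([.4920,.1378])            # mouth
OFF=np.array([-.022,-.0035])          # TCP in carrier axes
def tcp(nx,ny,z):                     # TCP for nose nx past the mouth, ny left of way contact
    p=M+(nx-.05+OFF[0])*xs+(ny+OFF[1])*ys; return [p[0],p[1],z]
def st():                             # nose position from TCP, force in stage axes
    p=np.array(get_tcp_pos()); f=np.array(get_ft_force()); d=p[:2]-M
    return np.round([1e3*(d@xs+.05-OFF[0]),1e3*(d@ys-OFF[1]),1e3*p[2]],2),np.round([f[:2]@xs,f[:2]@ys,f[2]],2),round(get_time(),2)
E
python3 - <<'E'
from h import *
phc=np.arctan2(1,-.034); g=[.4935,-.3317]
command_gripper(.5)
move_pose([*g,.12],qd(phc)); movel([*g,.035],v=.12)
print("pre",get_ft_force()); command_gripper(0); print("width mm",get_grip_width()*88,get_ft_force())
movel([*g,.125],v=.15); print(get_ft_force(),get_grip_width()*88)
move_pose(tcp(-.006,.0025,.125),qd(phs)); print(st())
movel(tcp(-.006,.0025,.055),v=.12); print(st())
print("contact",movel(tcp(-.006,.0025,.040),v=.02,until_force=3),st())
T=wristT(); np.save("T3.npy",T); im=read_camera("wrist")[:,:,::-1]; cv2.imwrite("pics/w3.png",im)
P=proj("wrist",[(*M,.01)],T)[0]; print(P); u,v=int(P[0]),int(P[1])
y0,x0=max(v-120,0),max(u-160,0); print("origin",x0,y0)
cv2.imwrite("pics/w3c.png",cv2.resize(im[y0:y0+220,x0:x0+300],None,fx=2.6,fy=2.6,interpolation=cv2.INTER_CUBIC))
E
```

```text
pre [-0.16177154  0.95900092 -0.55353629]
width mm 9.79462917966825 [-1.13717689 -0.34236765  3.28743332]
[ 0.34770737 -0.12240074 -4.14949035] 9.946389075144054
(array([ -6.61,   2.04, 124.94]), array([ 0.03, -0.49, -2.52]), 11.53)
(array([-6.2 ,  2.02, 55.28]), array([ 0.65,  0.36, -4.25]), 12.27)
contact True (array([-5.96,  2.31, 45.08]), array([-0.74,  0.52,  4.2 ]), 12.81)
[441.09477503 224.96744334]
origin 281 104
```

View pics/w3c.png

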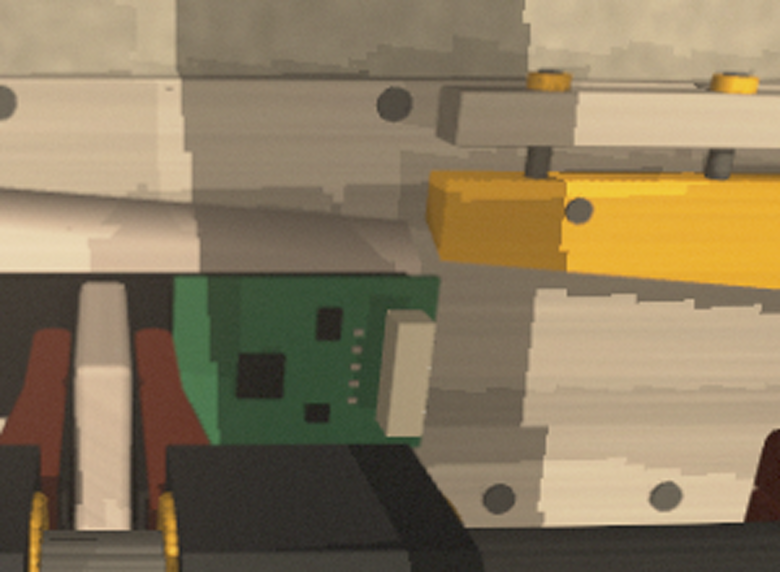

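```bash
python3 - <<'E'
from h import *
T=np.load("T3.npy")
f=lambda L,z:[( (1e3*((q[:2]-M)@xs)).round(1),(1e3*((q[:2]-M)@ys)).round(1)) for q in pix("wrist",[((u+.5)/2.6-.5+281,(v+.5)/2.6-.5+104) for u,v in L],z,T)]
print("gib lip",f([(441,261),(780,289)],.022)); print("gib foot back-left/keeper",f([(428,172)],.022))
print("foot lower edge",f([(200,203),(400,222),(0,188)],.010)); print("board left edge z36, front",f([(5,273),(439,278),(418,445)],.036))
E
```

```text
gib lip [(np.float64(-0.6), np.float64(17.8)), (np.float64(81.8), np.float64(10.7))]
gib foot back-left/keeper [(np.float64(-5.8), np.float64(38.4))]
foot lower edge [(np.float64(-54.5), np.float64(28.4)), (np.float64(-6.6), np.float64(23.8)), (np.float64(-101.5), np.float64(32.1))]
board left edge z36, front [(np.float64(-97.9), np.float64(19.7)), (np.float64(-6.5), np.float64(18.5)), (np.float64(-6.7), np.float64(-21.1))]
```

```bash
python3 - <<'E'
from h import *
movel(tcp(-.006,.0013,.0453),v=.02); print(st())
for nx in (.006,.014,.022):
    s=movel(tcp(nx,.0013,.0452),v=.02,until_force=4); print(s,st())
    if s: break
E
```

```text
(array([-6.  ,  1.26, 45.1 ]), array([-0.53, -0.93, -1.28]), 13.11)
False (array([ 6.07,  1.4 , 45.15]), array([ 0.44, -0.21, -3.02]), 13.86)
False (array([14.12,  1.33, 45.17]), array([-0.46,  0.6 , -3.43]), 14.41)
False (array([22.22,  0.92, 45.29]), array([ 0.  , -2.11, -4.63]), 14.96)
```

Nose is about 22 mm in and free of jams. I'll release, then push on the handle's back face with shut fingers so the carrier can self-align.

```bash
python3 - <<'E'
from h import *
movel(tcp(.0222,.0007,.0448),v=.02); print(st())
command_gripper(.25); print(st())
p=get_tcp_pos(); movel([p[0],p[1],.10],v=.2); command_gripper(0)
print(st())
# shut fingers: half-thickness ~13.5 mm, handle back face 5 mm behind handle centre; start ~10 mm clear
b=tcp(.0222-.030,.0007,.10); movel(b,v=.2); b[2]=.042; movel(b,v=.15); wait(.2); print(st())
T=wristT(); np.save("T4.npy",T); im=read_camera("wrist")[:,:,::-1]; cv2.imwrite("pics/w4.png",im)
E
```

```text
(array([22.17,  0.79, 45.1 ]), array([-0.14,  0.9 ,  3.54]), 15.21)
(array([22.2 ,  0.71, 44.76]), array([0.24, 0.15, 0.49]), 15.63)
(array([22.16,  0.87, 99.67]), array([-0.27, -0.15, -0.59]), 16.57)
(array([-7.580e+00, -3.000e-02,  4.292e+01]), array([-1.39,  0.22, -0.48]), 17.61)
```

View pics/w4.png

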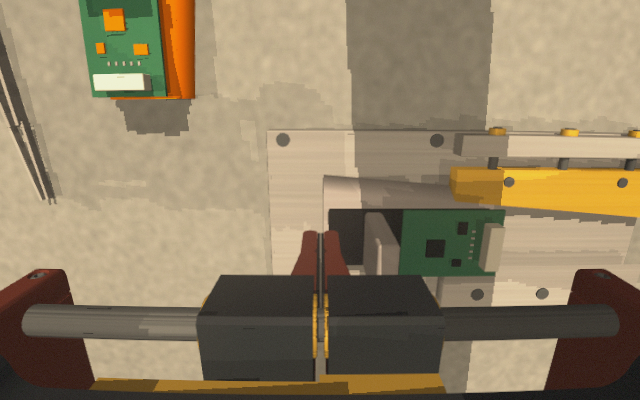

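The carrier (325–505, 180–275) sits straight between the ways, and the shut fingers are behind the handle at about (322,245). I'll push slowly.

```bash
python3 - <<'E'
from h import *
def line(dx): p=np.array(get_tcp_pos()); p[:2]+=dx*xs; p[2]=.042; return p
s0=st()[0][0]
s=movel(line(.06),v=.02,until_force=5); print(s,st()); wait(.2); print(st())
E
```

```text
True (array([28.88, -0.39, 42.05]), array([ 0.23, -0.25, -0.02]), 19.43)
(array([28.46,  0.25, 41.69]), array([0.74, 0.03, 0.63]), 19.63)
```

```bash
python3 - <<'E'
from h import *
def line(dx): p=np.array(get_tcp_pos()); p[:2]+=dx*xs; p[2]=.042; return p
for i in range(2):
    s=movel(line(.015),v=.006,until_force=5); a=st(); wait(.1); print(s,a,st())
E
```

```text
True (array([31.26, -0.22, 41.77]), array([-2.78, -1.19,  2.17]), 20.57) (array([31.22, -0.06, 41.65]), array([-1.1 , -2.  ,  1.16]), 20.68)
True (array([31.31,  0.1 , 41.45]), array([-1.04, -0.44,  0.97]), 21.24) (array([31.28,  0.16, 41.35]), array([-1.45,  0.16,  1.15]), 21.34)
```

The stops trigger on noisy spikes, so I'll step an absolute target and average the force instead.

```bash
cat >> h.py <<'E'
def favg(n=6):
    F=[]
    for _ in range(n): F.append(get_ft_force()); wait(.015)
    f=np.mean(F,0); return np.array([f[:2]@xs,f[:2]@ys,f[2]])
E
python3 - <<'E'
from h import *
p0=np.array(get_tcp_pos()); p0[2]=.0415; q=0
for i in range(40):
    q+=.0005 if i<3 else .0004
    t=p0.copy(); t[:2]+=q*xs; movel(t,v=.008); f=favg(4); print(round(q*1e3,2),st()[0],f.round(1))
    if f[0]<-9: break
print(get_time())
E
```

```text
0.5 [31.44  0.24 41.39] [-5.3 -1.2  0.9]
1.0 [31.57  0.25 41.4 ] [-8.3 -1.4  2.1]
1.5 [31.7   0.24 41.46] [-10.9  -1.9   2.4]
22.2917
```

```bash
python3 - <<'E'
from h import *
p0=np.array(get_tcp_pos()); p0[:2]+=.0013*xs; p0[2]=.0415
# resume from about the previous target (offset due to lag), then small steps
for i in range(12):
    t=p0.copy(); t[:2]+=.0002*i*xs; movel(t,v=.008); f=favg(5); print(st()[0],f.round(1))
    if f[0]<-14.3: break
for _ in range(3): wait(.15); print(favg(6).round(1),st()[0])
print(get_time())
E
```

```text
[31.71  0.25 41.47] [-12.3  -2.3   2.6]
[31.76  0.25 41.49] [-13.5  -2.1   2.8]
[31.79  0.28 41.5 ] [-14.7  -2.2   3.4]
[-15.1  -2.5   3.4] [31.82  0.29 41.49]
[-15.   -2.3   3.3] [31.78  0.29 41.49]
[-15.1  -2.7   3.1] [31.78  0.28 41.49]
24.0417
```

Steady 15 N held for over 0.5 s with no creep. Next I'll back off, retreat and check it visually.

```bash
python3 - <<'E'
from h import *
p=np.array(get_tcp_pos()); p[:2]-=.012*xs; movel(p,v=.02); print(favg().round(1))
p[2]=.13; movel(p,v=.2)
c=M+.02*xs; move_pose([c[0]+.035,c[1],.13],qd(phs))
T=wristT(); np.save("T5.npy",T); im=read_camera("wrist")[:,:,::-1]; cv2.imwrite("pics/w5.png",im)
P=proj("wrist",[(*c,.02)],T)[0]; u,v=int(P[0]),int(P[1]); y0,x0=max(v-110,0),u-150; print("origin",x0,y0,get_time())
cv2.imwrite("pics/w5c.png",cv2.resize(im[y0:y0+210,x0:x0+300],None,fx=2.6,fy=2.6,interpolation=cv2.INTER_CUBIC))
cv2.imwrite("pics/scene5.png",read_camera("scene")[:,:,::-1])
E
```

```text
[ 0.2  0.2 -0. ]
origin 167 46 26.0333
```

View pics/w5c.png

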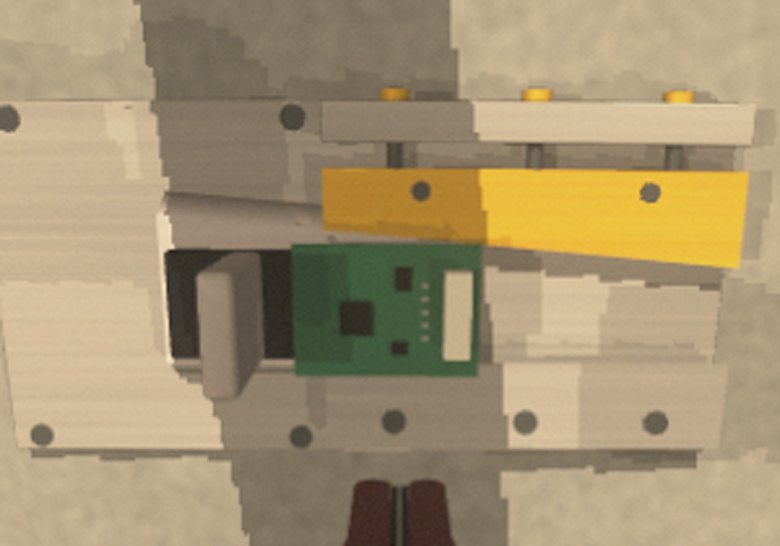

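View pics/scene5.png

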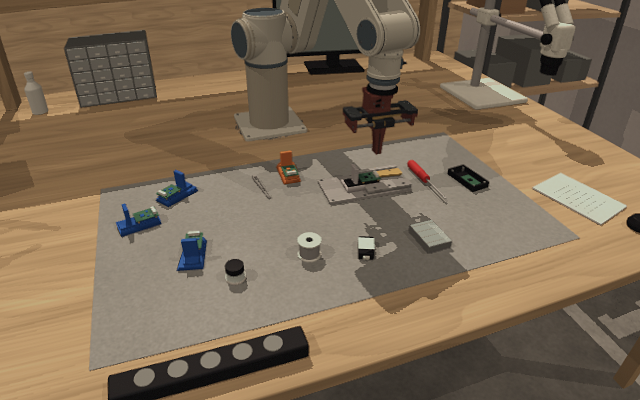

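```bash
python3 - <<'E'
from h import *
T=np.load("T5.npy")
f=lambda L,z:[(1e3*np.array([(q[:2]-M)@xs,(q[:2]-M)@ys])).round(1).tolist() for q in pix("wrist",[((u+.5)/2.6-.5+167,(v+.5)/2.6-.5+46) for u,v in L],z,T)]
print("board z36",f([(292,244),(482,244),(478,377),(296,376)],.036),"foot tail left z10",f([(165,193)],.01))
job_done(); print(get_time())
E
```

```text
board z36 [[-9.0, 15.4], [46.9, 15.4], [46.7, -25.0], [-9.0, -24.8]] foot tail left z10 [[-52.5, 28.9]]
the job is handed in; nothing more can be done
the job is handed in; nothing more can be done
```

The carrier is between the ways and wedged against the gib. The job was handed in at about 26 s of the 64 s allowed.

**What I did:** I picked the carrier by its colours: aluminium foot, black plate and green board. I gripped its handle, set it on the open bed and slid the nose about 22 mm in between the ways. Then I let go and pushed on the back of the handle with shut fingers. When the push rose, I took it up in small steps to a steady 15 N and held it for about 0.5 s without any creep. I then backed off and lifted clear.

**Last checks:**
- **Position:** the final picture puts the nose about 47 mm past the mouth, with the board parallel to the ways. That is just inside the 45–105 mm range. The finger position gave about 50 mm, but that rests on an assumed finger thickness.
- **Contact:** the fingers read about 0 N after backing off. I did not take a second picture later to confirm that it stays put.
- **Bench:** in the scene view the other things look unmoved; I judged this by eye only.

**What disagreed:**
- **Early stops:** the first three force-limited pushes stopped early on noisy force spikes of about 5 N, so I finished with averaged forces.
- **Lateral position:** measurements disagreed by 1–2 mm, which is within calibration.

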